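# Seat the embossing die and latch the keeper

## Robot

A 6-joint arm with a two-finger parallel gripper is mounted at the origin on the work surface. World frame = base frame: x ahead of the robot, y to its left, z up, the work surface at z = 0. Lengths are in m, angles in rad, forces in N, time in s.
With the tool pointing down it reaches from about 0.25 to 0.8 m from the base axis. Payload 8.5 kg.
Tool frame: the origin (TCP) lies at the very end of the fingers, on their centre line; the grasp point (between the pads) lies 19 mm behind it; z points along the fingers, y is the line along which they close (so a half turn about z gives the same grasp; the last joint's range is limited). The gripper opens to 85 mm and grips with 20 to 120 N. Pads are 22 mm wide; open, the fingers measure 114 mm over their backs; the gripper's body (76 mm by 85 mm) begins 54 mm behind the grasp point. The pads swing forward as they close: fully open they stand 13 mm farther back than shut.
Start: joints at [1.187, 0.238, -0.013, 1.319, 0, 1.571], TCP at [0.197, 0.487, 0.231] pointing down, gripper open.
Joint ranges: [-2.66, 2.66], [-1.03, 1.9], [-1.14, 1.46], [-1.82, 2.27], [-1.45, 1.34], [-3.14, 3.14]. Speed limits (rad/s): [2.22, 2.22, 2.79, 3.14, 3.14, 3.14].

## Interface

Orientations are given as a 3x3 rotation matrix whose columns are the frame's x, y, z axes.
In Python, from bench import r, optics gives the robot as it stands.
- The arm moves only by the tool carry_out, never from a script. Its argument "deltas" is one flat list of numbers, 5 for each row, row after row: the closure, from -1 (fully open) to 1 (shut), then the shift along the tool's x, y, z in cm, then the turn about the tool's z in degrees. A call has 1 to 20 rows; each row shifts and turns the commanded pose from where the row before left it, along the tool's axes as they then stand; what a row does not reach is not made up. A row lasts 1/8 s, in which the tool goes at most 62.5 mm and 10.7 degrees, less where a joint would pass 70% of its speed; a pose out of reach is approached as far as the arm can. A call is refused whole if a number of a shift passes 6.25 or a number of a turn 10.7, either way. A call with a gripper value outside its range is refused whole. The fingers move at their own pace and stop on an object; "grip_force" is the grip in N (left out, the last holds). Time passes only in rows, so rows that do not move let the fingers close. It gives the time, the measured TCP pose, the force, the opening and the grip force at its end, in the units of the state.
- r.sense(): the state, without advancing time (a new reading comes with each control period).
- optics.snapshot(name): name is "side" or "top" or "wrist"; returns (picture, depth): 420x560x3 uint8, red, green, blue; 420x560 float32, m along the optical axis (not along the pixel's ray), 0 where there is no reading.
- optics.camera_model(name): a dict with "camera_matrix" (3x3 intrinsics, pixels), "rvec" (rotation vector, rad) and "tvec" (3), from world to camera coordinates, as OpenCV has them. Camera axes: x right, y down, z forward; pixel columns grow to the right and rows downward; lengths in m; the calibration is good to about 2 mm. A picture is of the moment at which its call begins: read the wrist's pose just before it. camera_model takes no time and is no camera call; for the wrist camera it gives the pose at the moment of the call.
- r.sign_off(): hands the job in; it is judged then, once.
The state is a dict: "time_s": time; "q": joint angles; "qvel": joint speeds; "effort": joint torques, N m; "position": TCP position; "tcp_rot": TCP orientation; "ft_force": force on the tool from outside, world axes, zero at the start; "moment": the same for the moment, N m; "grip_width": opening from 0.0 (shut) to 1.0 (fully open); "grip_force": force on a finger pad.
Only numpy, scipy, OpenCV 4.12 (cv2) and the standard library are available. Lean on these libraries where they do the work, as an engineer would, in place of code of your own. Each camera call takes 0.05 s, during which the arm holds its last target. There are 200 camera calls.

## Task

Take the brass embossing die out of its wooden stand, set it down on the bench, and take it again by its two ends so that you can lower it (never dropping it) to the floor of the press's die holder, between the cheeks, with the keeper bar still swung back. Then swing the hinged keeper over the die and press its end down, firmly but without brute force, until it snaps under the spring catch and stays fully home. Leave the other things on the bench where they are.

Things in the scene. Friction and masses are not known exactly. Their poses are not given: they have to be found in the camera images.
- die: Plain brass block, 56 (its x) x 36 (its y) x 32 mm high, about 0.45 kg, the same either way round, standing in the wooden stand at the start. Origin: centre of its underside; z up. In the stand only its two long sides can be reached, in the holder only its two ends.
- stand: Wooden stand, 100 x 60 mm, fixed; its 10 mm base carries the die, die x along stand x. End blocks, 54 mm high over the bench, stand 2 mm off the die's ends, so fingers go down on the long sides (y), open but for lips reaching 15 mm over the bench, 19.5 to 23.5 mm from the middle. Origin: centre of its underside; z up.
- holder: Grey iron die holder, 188 x 84 mm, fixed; base 10 mm thick. Origin: on the bench under the nest's middle; z up, x from hinge to catch (roughly away from the robot). Two cheeks (x -18 to 18 mm) with 39 mm between them reach 50 mm over the bench. End lips 4 mm thick, 15 mm over the bench, leave 59 mm along x. Hinge ears: x -74 to -58 mm, 54 mm high. The die's ends stay reachable from above.
- nest (a point): Where the origin of the seated die belongs: centre of the nest's floor, 10 mm over the bench. Same axes as the holder; the die's long side (x) lies along x, either way round.
- keeper (a joint): Angle of the keeper bar, rad: 0 level and fully home under the catch; grows as it swings up and back towards the robot (1.57 upright, starts at 1.75 to 2.05, stop at 2.1). Stiff hinge: about 1 N at the tip moves it; it stays where left. Coming down, its end meets the catch at about 0.09 rad (tip 12 mm high), needs some 6 to 12 N to snap past, then goes down easily to the stop.
- keeper_hinge (a point): Hinge axis of the keeper (parallel to the holder's y), at x = -64 mm in the holder's frame and 46 mm over the bench.
- keeper_tip (a point): End of the keeper, 132 mm from the hinge: a steel cross bar 8 mm thick, 34 mm long, on a flat strap 22 mm wide, 6 mm thick. Closed, the strap's middle lies 46 mm over the bench (top 49 mm, underside 1 mm over the seated die), its tip at x = 68 mm in the holder's frame.
- catch_nose (a point): Middle of the round nose (8 mm thick, 30 mm long across) of the spring catch, at x = 74 mm in the holder's frame, 53 mm over the bench (top 57 mm). The keeper's tip pushes it outwards by itself. Press the strap 30 to 50 mm from the nest's middle, clear of the nose.
- weight_big: Bystander: dark steel pattern weight, round, 56 mm across, 24 mm high, between or beyond stand and holder. Origin: centre of its underside.
- weight_cup: Bystander: steel cup-shaped weight, 38 mm across, 28 mm high, on the robot's side of the space between stand and holder. Origin: centre of its underside.
- die_small: Bystander: smaller brass die, 40 x 24 x 18 mm, lying on the bench. Origin: centre of its underside.
- slicker: Bystander: dark wooden edge slicker, 32 mm across, 75 mm high. Origin: centre of its underside.
- glue: Bystander: glue jar, 64 mm across, 85 mm high. Origin: centre of its underside.
Mind the look-alikes: they are no part of the job. Leave any green look-alike of the die alone. Several things have the shape of the holder; the one meant has the colours described above.

How it is judged:
On the way, in this order (a step that is already met when the one before it is completed fails the run):
1. the die has been set down upright on the bench itself, away from stand and holder, and let go (height (world z) of die below 0.004 m and angle between die's own z axis and vertical below 0.06 rad and contact force between the fingers and die below 0.05 N and linear speed of die below 0.03 m/s and distance of die from where it was at the start of the episode above 0.05 m), for 0.2 s.
2. the die sits on the floor of the nest, let go, with the keeper still swung back (distance between die and nest below 0.004 m and angle between the x axis of die and the x axis of holder, either way round below 0.08 rad and angle between die's own z axis and vertical below 0.06 rad and contact force between the fingers and die below 0.05 N and value of joint keeper above 0.8 rad), for 0.2 s.
At the end, for the whole second after the job is handed in: The die sits flat in the nest (its origin within 4 mm of the nest point, lined up within 0.08 rad) and the keeper is fully home under its catch (below 0.025 rad), all at rest (distance between die and nest below 0.004 m and angle between the x axis of die and the x axis of holder, either way round below 0.08 rad and angle between die's own z axis and vertical below 0.06 rad and value of joint keeper below 0.025 rad and linear speed of die below 0.02 m/s and velocity of joint keeper below 0.05 rad/s); the robot touches nothing.
It fails at once if the die is dropped (faster than 0.4 m/s while no finger touches it) (linear speed of die above 0.4 m/s and contact force between the fingers and die below 0.05 N).
It fails at once if the fingers press on the keeper or holder with brute force (over 60 N) (contact force between the fingers and holder above 60 N).
It fails at once if another thing on the bench is moved more than 30 mm (distance of any of weight_big, weight_cup, die_small, slicker, glue from where it was at the start of the episode above 0.03 m).
It also fails if it takes over 72 s, if anything falls off the work surface, if the arm or the gripper's body presses on something with over 40 N, if the wrist force passes 120 N, or if a joint passes its speed limit or range.

## Working session

There is one attempt and no reset: what is moved stays moved. The work goes in short steps, Python scripts to look and compute and a tool call to move; the robot and the scene stay as the last step left them, time stands still between calls to the robot, and variables do not carry over. Pictures are saved under pics/ and viewed, at most 10 in all, crops included, and the job is handed in when it is done.

Besides the shell and the picture viewer there is one more tool, called as name(argument=value, ...) on one line, values as JSON. carry_out: Moves the arm, as the interface text tells. Its arguments: {"type":"object","properties":{"deltas":{"type":"array","items":{"type":"number"}},"grip_force":{"type":"number"}},"required":["deltas"]}

```bash
mkdir -p pics; cat > h.py <<'E'
import numpy as np, cv2
from bench import r, optics
def snap(n):
    m=optics.camera_model(n); p,d=optics.snapshot(n); return p,d,m
def world(d,m):
    K=m["camera_matrix"];R=cv2.Rodrigues(np.array(m["rvec"],float))[0];t=np.array(m["tvec"],float).reshape(3)
    v,u=np.mgrid[:d.shape[0],:d.shape[1]]
    c=np.stack([(u-K[0][2])/K[0][0]*d,(v-K[1][2])/K[1][1]*d,d],-1)
    W=(c-t)@R; W[d==0]=np.nan; return W
def save(n,p): cv2.imwrite("pics/"+n+".png",cv2.cvtColor(p,cv2.COLOR_RGB2BGR))
E
python3 - <<'E'
from h import *
s=r.sense(); print(s)
for n in("top","side"):
    p,d,m=snap(n); save(n+"0",p); np.savez(n+"0.npz",p=p,W=world(d,m))
E
```

```text
{'time_s': 0.0, 'q': array([ 1.18700929e+00,  2.38782466e-01, -1.42754174e-02,  1.31919796e+00,
        2.02253706e-05,  1.57076613e+00]), 'qvel': array([ 0.00041803,  0.00117535, -0.0002504 , -0.00078573,  0.0003275 ,
        0.00121861]), 'effort': array([ 2.10187900e-04, -5.38777077e+01,  3.46439373e+01,  1.84754067e-02,
        5.51520191e-05, -2.83250927e-05]), 'position': array([0.19641295, 0.48641529, 0.2306685 ]), 'tcp_rot': array([[-9.27264584e-01,  3.74406292e-01, -5.65246129e-04],
       [ 3.74406719e-01,  9.27263608e-01, -1.34576462e-03],
       [ 2.02694212e-05, -1.45951182e-03, -9.99998935e-01]]), 'ft_force': array([0.00494893, 0.43180794, 0.30377273]), 'moment': array([ 0.02136795, -0.00168173, -0.01525909]), 'grip_force': 0.0, 'grip_width': 1.0038843772649808}
```

View pics/top0.png

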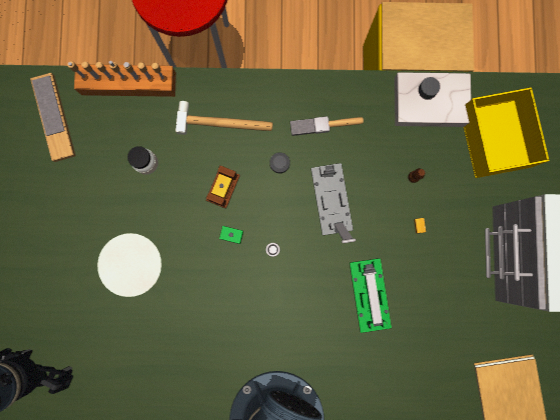

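View pics/side0.png

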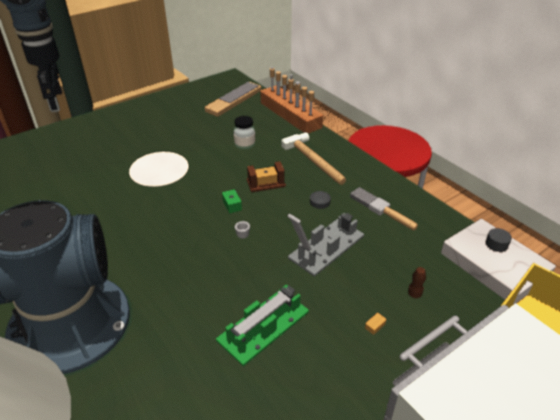

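The top view shows these candidates:
- **Die:** brass in the wooden stand at (223,186). The green look-alike is at (231,235) and the small brass die at (420,226).
- **Holder:** grey at (332,200), with its keeper swung back. The green look-alike at (371,295) is closed.

The brass die in the stand and the grey holder fit the description. I'll measure both and confirm in one enlarged crop.

```bash
python3 - <<'E'
from h import *
z=np.load("top0.npz");p,W=z["p"],z["W"]
def rect(name,mask,box):
    u0,v0,u1,v1=box; M=np.zeros(mask.shape,bool);M[v0:v1,u0:u1]=mask[v0:v1,u0:u1]
    pts=W[M]; c,s,a=cv2.minAreaRect((pts[:,:2]*1000).astype(np.float32))
    print(name,M.sum(),np.round(c,1),np.round(s,1),round(a,1),"z",np.round(np.nanpercentile(pts[:,2],[5,50,95]),4),"med",np.round(np.nanmedian(pts,0),4))
Z=W[...,2]
hsv=cv2.cvtColor(p,cv2.COLOR_RGB2HSV)
brass=(hsv[...,0]<28)&(hsv[...,0]>14)&(hsv[...,1]>150)&(hsv[...,2]>150)
rect("die",brass&(Z>.03),(200,160,245,212))
rect("stand",Z>.006,(200,160,245,212))
rect("standtop",Z>.049,(200,160,245,212))
rect("holder",(Z>.005)&(Z<.03),(305,155,362,250))
rect("holderbase",(Z>.005)&(Z<.013),(305,155,362,250))
rect("holdercheek",(Z>.045)&(Z<.053),(318,180,350,215))
rect("catch",(Z>.045),(310,158,348,180))
rect("keeper",Z>.06,(325,210,365,250))
rect("keepertip",Z>.15,(325,210,365,250))
for n,b in dict(big=(265,148,295,176),cup=(260,238,285,262),small=(410,214,430,238),slick=(404,164,430,186),glue=(122,140,162,178),gdie=(215,222,248,248),gholder=(345,254,395,335)).items(): rect(n,Z>.008,b)
a=cv2.resize(p[150:262,195:375],None,fx=4,fy=4,interpolation=cv2.INTER_CUBIC);save("crop0",a)
E
```

```text
die 269 [609.6 152.8] [36.2 54.7] 68.6 z [0.036  0.0409 0.0449] med [0.6099 0.1523 0.0409]
stand 837 [611.1 153.5] [134.5 119.8] 0.9 z [0.0075 0.0406 0.0552] med [0.6067 0.1491 0.0406]
standtop 239 [608.9 153.2] [46.6 95.7] 68.6 z [0.0499 0.053  0.0567] med [0.632  0.1527 0.053 ]
holder 1680 [ 572.8 -149.2] [258.1 152.9] 0.3 z [0.0057 0.0096 0.0145] med [ 0.5823 -0.1409  0.0096]
holderbase 1496 [ 572.8 -149.2] [258.1 152.9] 0.3 z [0.0056 0.0092 0.0125] med [ 0.5846 -0.1406  0.0092]
holdercheek 101 [ 572.4 -145. ] [34.9 59.5] 10.0 z [0.0458 0.0492 0.0522] med [ 0.5719 -0.1624  0.0492]
catch 85 [ 652.9 -131.2] [21.7 40.2] 12.0 z [0.0458 0.0538 0.058 ] med [ 0.6509 -0.1324  0.0538]
keeper 197 [ 482.8 -162.6] [50.1 30.7] 2.9 z [0.0706 0.1322 0.1733] med [ 0.4784 -0.16    0.1322]
keepertip 70 [ 465.3 -163.5] [14.9 30.6] 1.5 z [0.1518 0.1691 0.1743] med [ 0.4638 -0.1633  0.1691]
big 332 [ 6.777e+02 -6.000e-01] [53.9 54.3] 19.5 z [0.0147 0.0215 0.0256] med [ 0.6766 -0.0009  0.0215]
cup 108 [440.7  16.8] [34.4 34.5] 0.5 z [0.0088 0.0257 0.0314] med [0.4424 0.0153 0.0257]
small 143 [ 509.8 -381.7] [39.9 24.5] 6.3 z [0.0117 0.0173 0.0211] med [ 0.5102 -0.3805  0.0173]
slick 169 [ 642.7 -366.3] [30.7 24.9] 33.6 z [0.0136 0.057  0.0756] med [ 0.6409 -0.3623  0.057 ]
glue 633 [672.9 358.4] [63.1 60.2] 1.4 z [0.024  0.0818 0.0874] med [0.668  0.3528 0.0818]
gdie 298 [481.6 133.6] [70.8 36. ] 76.7 z [0.0266 0.0313 0.0355] med [0.4803 0.1247 0.0313]
gholder 1991 [ 323.9 -256.6] [187.7 104.5] 8.8 z [0.0086 0.0141 0.0537] med [ 0.3224 -0.2419  0.0141]
```

View pics/crop0.png

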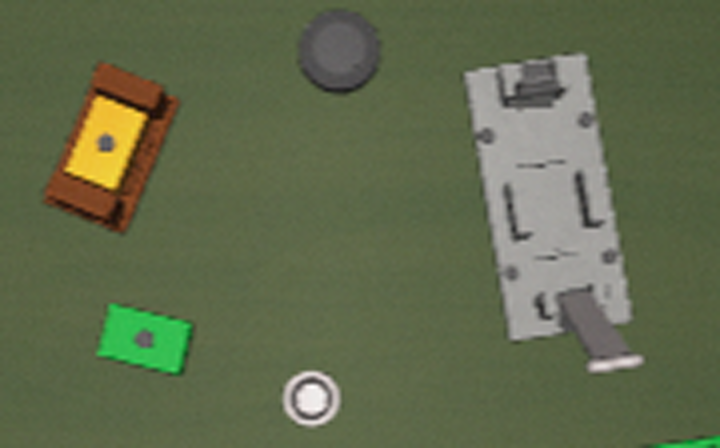

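The crop confirms it: the brass die sits in the brown stand at crop (105,142), and the grey holder is at crop (548,200) with its keeper back. The sizes fit too (die 36x55 mm, cheeks 35x60 mm). I'll move above the stand now.

carry_out(deltas=[-1, -3, -0.9, 0, 0, -1, -3, -0.9, 0, 0, -1, -3, -0.9, 0, 0, -1, -3, -0.9, 0, 0, -1, -3, -0.9, 0, 0, -1, -3, -0.9, 0, 0, -1, -3, -0.9, 0, 0, -1, -3, -0.9, 0, 0, -1, -3, -0.9, 0, 0, -1, -3, -0.9, 0, 0, -1, -3, -0.9, 0, 0, -1, -3, -0.9, 0, 0, -1, -3, -0.9, 0, 0, -1, -3, -0.9, 0, 0, -1, -3, -0.9, 0, 0, -1, -3, -0.9, 0, 0, -1, -3, -0.9, 0, 0, -1, 0, 0, 0, 0, -1, 0, 0, 0, 0], grip_force=50)

```text
time_s: 2.48
position: [0.6117, 0.154, 0.2308]
tcp_rot: [[-0.927, 0.375, -0.001], [0.375, 0.927, -0.0], [0.001, -0.001, -1.0]]
ft_force: [0.3, 0.4, 1.1]
grip_width: 0.996
grip_force: 0.0
```

```bash
cat >> h.py <<'E'
def yaw(s): y=s["tcp_rot"][:,1]; return np.degrees(np.arctan2(y[1],y[0]))
def go(x,y,z,yw):
    s=r.sense(); d=s["tcp_rot"].T@(np.array([x,y,z])-s["position"])*100
    print("delta cm",np.round(d,2),"turn",round((yaw(s)-yw+90)%180-90,2),"at",np.round(s["position"],4),round(yaw(s),2),"F",np.round(s["ft_force"],1),"w",round(s["grip_width"],3),"gf",s["grip_force"],"t",s["time_s"],"q",np.round(s["q"],2))
def rect(name,M,W):
    pts=W[M]; c,s,a=cv2.minAreaRect((pts[:,:2]*1000).astype(np.float32))
    print(name,M.sum(),np.round(c,1),np.round(s,1),round(a,1),"z",np.round(np.nanpercentile(pts[:,2],[5,50,95]),4))
E
python3 - <<'E'
from h import *
p,d,m=snap("wrist"); W=world(d,m); Z=W[...,2]; save("w1",p)
hsv=cv2.cvtColor(p,cv2.COLOR_RGB2HSV)
near=np.hypot(W[...,0]-.61,W[...,1]-.153)<.075
brass=(hsv[...,0]<28)&(hsv[...,0]>14)&(hsv[...,1]>150)&(hsv[...,2]>150)
rect("die",near&brass&(Z>.036)&(Z<.048),W); rect("blocks",near&(Z>.05)&(Z<.058),W)
go(.6096,.153,.017,68.6)
E
```

```text
die 1472 [610.7 152. ] [35.1 55.4] 68.6 z [0.0406 0.0418 0.043 ]
blocks 1428 [611.6 151.7] [45.6 96.3] 68.2 z [0.0522 0.0537 0.055 ]
delta cm [ 0.11 -0.18 21.41] turn -0.57 at [0.6115 0.1543 0.2311] 68.03 F [ 0.1 -0.  -0.3] w 0.999 gf 0.0 t 2.525 q [0.25 0.43 0.26 1.41 0.   0.63]
```

View pics/w1.png

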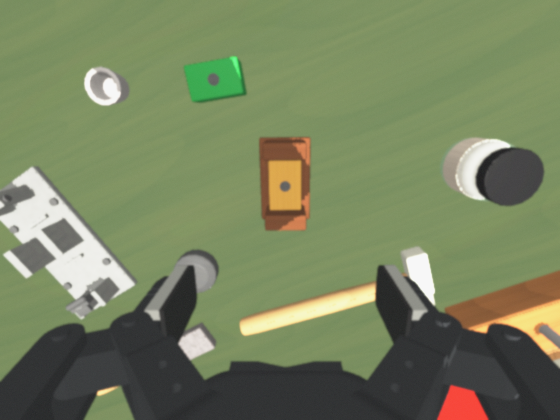

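The wrist view shows the brass die between the end blocks at (285,186). Close-up measurement puts it at (0.611, 0.152), yaw matching. I'll descend and grip.

carry_out(deltas=[-1, 0, -0.25, 2, -0.5, -1, 0, 0, 3, 0, -1, 0, 0, 3, 0, -1, 0, 0, 3, 0, -1, 0, 0, 3, 0, -1, 0, 0, 3, 0, -1, 0, 0, 2, 0, -1, 0, 0, 1.4, 0, -1, 0, 0, 1, 0, -1, 0, 0, 0, 0, 1, 0, 0, 0, 0, 1, 0, 0, 0, 0, 1, 0, 0, 0, 0, 1, 0, 0, 0, 0, 1, 0, 0, 0, 0, 1, 0, 0, 0, 0, 1, 0, 0, 0, 0, 1, 0, 0, 0, 0], grip_force=50)

```text
time_s: 4.78
position: [0.6118, 0.1517, 0.018]
tcp_rot: [[-0.93, 0.366, 0.001], [0.366, 0.93, 0.0], [-0.001, 0.001, -1.0]]
ft_force: [-0.3, 0.8, 6.0]
grip_width: 0.415
grip_force: 51.6
```

```bash
python3 - <<'E'
from h import *
go(.555,.01,.13,68.6)
E
```

```text
delta cm [  0.08 -15.26 -11.21] turn -0.09 at [0.6118 0.1517 0.018 ] 68.51 F [-0.3  0.8  6. ] w 0.415 gf 51.57806575298309 t 4.775 q [ 0.24  0.55 -0.1   0.92 -0.    0.62]
```

carry_out(deltas=[1, 0, 0, -1, 0, 1, 0, 0, -1.5, 0, 1, 0, 0, -2, 0, 1, 0, 0, -2.5, 0, 1, 0, 0, -2.2, 0, 1, 0, -1.5, -1, 0, 1, 0, -2.4, 0, 0, 1, 0, -2.5, 0, 0, 1, 0, -2.5, 0, 0, 1, 0, -2.5, 0, 0, 1, 0, -2.4, 0, 0, 1, 0, -1.5, 0, 0, 1, 0, 0, 0, 0, 1, 0, 0, 0, 0])

```text
time_s: 6.52
position: [0.5553, 0.0093, 0.1193]
tcp_rot: [[-0.93, 0.366, 0.0], [0.366, 0.93, 0.0], [-0.0, 0.0, -1.0]]
ft_force: [-0.5, 0.3, -3.3]
grip_width: 0.413
grip_force: 50.9
```

```bash
python3 - <<'E'
from h import *
p,d,m=snap("side"); save("s1",p[150:300,200:420].repeat(3,0).repeat(3,1))
go(.555,.01,.008,68.6)
E
```

```text
delta cm [ 0.06  0.02 11.13] turn -0.07 at [0.5554 0.0096 0.1193] 68.53 F [ 0.6 -0.  -2.7] w 0.411 gf 50.85842192173004 t 6.575 q [ 0.02  0.35 -0.15  1.07  0.    0.39]
```

View pics/s1.png

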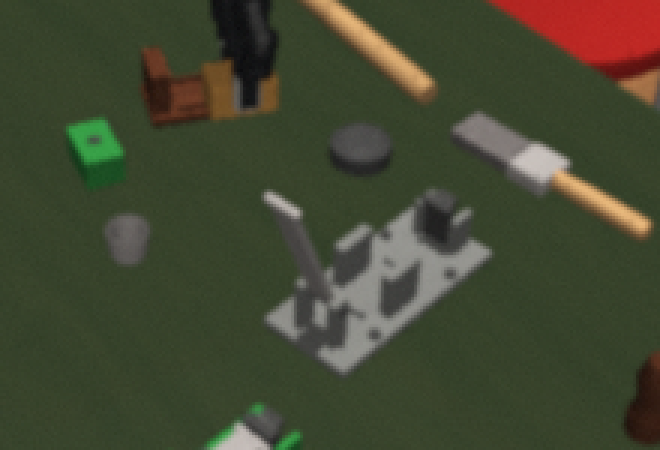

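The picture shows the die held between the pads at crop (240,88), clear of the stand. Lowering it to the bench.

carry_out(deltas=[1, 0, 0, 1.5, 0, 1, 0, 0, 2.5, 0, 1, 0, 0, 2.5, 0, 1, 0, 0, 2, 0, 1, 0, 0, 1.2, 0, 1, 0, 0, 0.6, 0, 1, 0, 0, 0.3, 0, 1, 0, 0, 0.2, 0, 1, 0, 0, 0.1, 0, 1, 0, 0, 0.1, 0, 1, 0, 0, 0.05, 0, 1, 0, 0, 0, 0])

```text
time_s: 8.07
position: [0.5552, 0.0092, 0.0089]
tcp_rot: [[-0.93, 0.366, 0.0], [0.366, 0.93, -0.0], [-0.0, -0.0, -1.0]]
ft_force: [0.1, -0.2, -2.4]
grip_width: 0.411
grip_force: 50.8
```

carry_out(deltas=[1, 0, 0, 0.05, 0, 1, 0, 0, 0.05, 0, 1, 0, 0, 0, 0])

```text
time_s: 8.45
position: [0.5552, 0.0092, 0.008]
tcp_rot: [[-0.93, 0.366, 0.0], [0.366, 0.93, -0.0], [-0.0, -0.0, -1.0]]
ft_force: [-1.3, 0.0, 1.2]
grip_width: 0.408
grip_force: 51.3
```

carry_out(deltas=[1, 0, 0, 0.03, 0, -1, 0, 0, 0, 0, -1, 0, 0, 0, 0, -1, 0, 0, 0, 0, -1, 0, 0, 0, 0, -1, 0, 0, 0, 0, -1, 0, 0, -1, 0, -1, 0, 0, -2, 0, -1, 0, 0, -3, 0, -1, 0, 0, -4, 10, -1, 0, 0, -4, 10, -1, 0, 0, -3, 10, -1, 0, 0, -1, 10, -1, 0, 0, 0, 10, -1, 0, 0, 0, 10, -1, 0, 0, 0, 10, -1, 0, 0, 0, 10, -1, 0, 0, 0, 10, -1, 0, 0, 0, 0])

```text
time_s: 10.82
position: [0.5552, 0.0092, 0.1882]
tcp_rot: [[0.365, 0.931, 0.001], [0.931, -0.365, -0.0], [0.0, 0.001, -1.0]]
ft_force: [0.1, -0.1, -0.3]
grip_width: 1.0
grip_force: 0.0
```

```bash
python3 - <<'E'
from h import *
p,d,m=snap("wrist"); W=world(d,m); Z=W[...,2]; save("w2",p); np.savez("w2.npz",p=p,W=W)
hsv=cv2.cvtColor(p,cv2.COLOR_RGB2HSV)
near=np.hypot(W[...,0]-.555,W[...,1]-.01)<.06
brass=(hsv[...,0]<28)&(hsv[...,0]>14)&(hsv[...,1]>150)&(hsv[...,2]>150)
rect("die",near&(Z>.026)&(Z<.036),W);rect("die",near&brass&(Z>.026)&(Z<.036),W)
go(.555,.01,.008,-21.4)
E
```

```text
die 1952 [554.3   9.2] [35.7 55.9] 68.0 z [0.0304 0.0318 0.033 ]
die 1703 [554.6   9.8] [34.5 53.9] 68.0 z [0.0304 0.0318 0.033 ]
delta cm [ 0.06 -0.05 18.  ] turn 0.13 at [0.5552 0.0092 0.188 ] -21.27 F [-0.4  0.4  0.1] w 1.001 gf 0.0 t 10.875 q [ 0.02  0.31 -0.03  1.23 -0.    1.96]
```

View pics/w2.png

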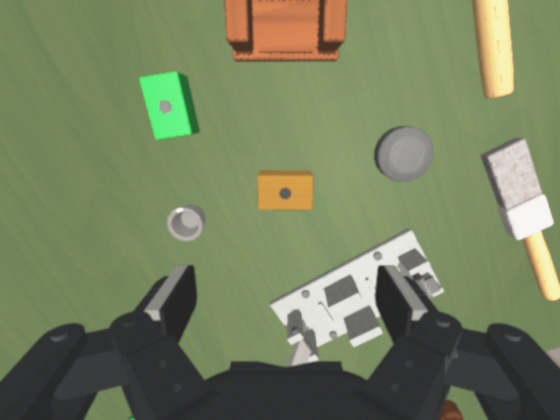

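The die stands upright on the bench at (285,190), i.e. (0.554, 0.009). The holder is in view too, at (360,290), so I'll measure it from this frame and the top frame.

```bash
python3 - <<'E'
from h import *
z=np.load("w2.npz");W2=z["W"];T=np.load("top0.npz")["W"]
a=np.radians(10)
for n,W in(("wrist",W2),("top",T)):
    q=W-np.array([.5724,-.145,0]); X=q[...,0]*np.cos(a)+q[...,1]*np.sin(a); Y=-q[...,0]*np.sin(a)+q[...,1]*np.cos(a); Z=W[...,2]
    B=(abs(X)<.11)&(abs(Y)<.055)
    rect(n+" base",B&(Z>.0065)&(Z<.0135)&(X>-.11),W)
    rect(n+" cheeks",(abs(X)<.03)&(abs(Y)<.04)&(Z>.046)&(Z<.054),W)
    rect(n+" catch",(X>.055)&(X<.1)&(abs(Y)<.04)&(Z>.046),W)
    rect(n+" ears",(X<-.05)&(X>-.08)&(abs(Y)<.04)&(Z>.046)&(Z<.057),W)
    m=(Z>.12)&(Z<.2)&(X<-.05)&(X>-.16)&(abs(Y)<.06)
    if m.any(): rect(n+" tip",m,W)
E
```

```text
wrist base 5197 [ 582.9 -144.5] [187.6  85. ] 9.8 z [0.0085 0.0099 0.0118]
wrist cheeks 699 [ 574.7 -146.2] [36.4 60.5] 9.8 z [0.0466 0.0496 0.0508]
wrist catch 336 [ 657.6 -130.4] [17.  28.9] 17.7 z [0.0506 0.0538 0.0559]
wrist ears 415 [ 509.8 -156.2] [16.2 44. ] 10.0 z [0.047  0.0529 0.0554]
top base 1338 [ 573.1 -144.6] [214.6  98.2] 6.8 z [0.0069 0.0097 0.0127]
top cheeks 100 [ 572.5 -145. ] [34.7 59.5] 10.0 z [0.047  0.0494 0.0528]
top catch 79 [ 652.9 -131.3] [21.7 40.2] 12.3 z [0.0474 0.054  0.058 ]
top ears 57 [ 507.9 -156.3] [15.8 46.6] 9.4 z [0.0474 0.0527 0.056 ]
top tip 118 [ 470.8 -163.5] [26.3 30.5] 0.5 z [0.1211 0.1574 0.1737]
```

carry_out(deltas=[-1, 0, 0, 2, 0.7, -1, 0, 0, 3, 0, -1, 0, 0, 3, 0, -1, 0, 0, 3, 0, -1, 0, 0, 3, 0, -1, 0, 0, 2, 0, -1, 0, 0, 1.2, 0, -1, 0, 0, 0.6, 0, -1, 0, 0, 0, 0, 1, 0, 0, 0, 0, 1, 0, 0, 0, 0, 1, 0, 0, 0, 0, 1, 0, 0, 0, 0, 1, 0, 0, 0, 0, 1, 0, 0, 0, 0], grip_force=50)

```text
time_s: 12.75
position: [0.5557, 0.0093, 0.0104]
tcp_rot: [[0.378, 0.926, 0.001], [0.926, -0.378, -0.0], [0.0, 0.001, -1.0]]
ft_force: [-1.0, -0.1, 5.0]
grip_width: 0.646
grip_force: 53.5
```

Gripped by the ends (54.9 mm opening). The holder measures as described: base 187.6x85, cheeks 36x60, yaw 9.8°. That puts the nest at about (0.5745, -0.1457). Lifting, turning and going above it.

carry_out(deltas=[1, 0, 0, -1, 0, 1, 0, 0, -2, 0, 1, 0, 0, -2.5, -4, 1, 0, 0, -2.5, -8, 1, 0, 0, -1, -10, 1, 0, 0, 0, -10, 1, -1.5, -0.1, 0, 0, 1, -2.5, -0.1, 0, 0, 1, -2.5, -0.1, 0, 0, 1, -2.5, -0.1, 0, 0, 1, -2.5, -0.1, 0, 0, 1, -2.5, -0.1, 0, 0, 1, -1.6, -0.1, 0, 0, 1, 0, 0, 0, 0, 1, 0, 0, 0, 0])

```text
time_s: 14.62
position: [0.5746, -0.1454, 0.0994]
tcp_rot: [[-0.17, 0.986, -0.001], [0.986, 0.17, 0.0], [0.0, -0.0, -1.0]]
ft_force: [-0.2, 0.5, -2.3]
grip_width: 0.642
grip_force: 54.3
```

```bash
python3 - <<'E'
from h import *
p,d,m=snap("wrist"); W=world(d,m); Z=W[...,2]; save("w3",p); np.savez("w3.npz",p=p,W=W)
t,dt,mt=snap("top");np.savez("t3.npz",p=t,W=world(dt,mt))
a=np.radians(9.8)
q=W-np.array([.5745,-.1457,0]); X=q[...,0]*np.cos(a)+q[...,1]*np.sin(a); Y=-q[...,0]*np.sin(a)+q[...,1]*np.cos(a)
for n,M in dict(base=(abs(X)<.11)&(abs(Y)<.055)&(Z>.0065)&(Z<.0135),cheeks=(abs(X)<.03)&(abs(Y)<.04)&(Z>.04)&(Z<.054),die=(abs(X)<.04)&(abs(Y)<.03)&(Z>.105)&(Z<.125),catch=(X>.055)&(X<.1)&(abs(Y)<.04)&(Z>.046)&(Z<.07)).items():
    if M.sum()>5: rect(n,M,W); print(np.round([X[M].min(),X[M].max(),Y[M].min(),Y[M].max()],4))
go(.5745,-.1457,.0205,9.8)
E
```

```text
base 14481 [ 582.9 -144.7] [187.7  84.1] 9.7 z [0.0087 0.0099 0.0112]
[-0.0854  0.1023 -0.0426  0.0416]
cheeks 1053 [ 570.9 -121.9] [35.8 10.6] 9.4 z [0.0422 0.0496 0.0508]
[-0.0174  0.0183  0.0187  0.0293]
die 10955 [ 574.4 -145.7] [80.  36.7] 9.1 z [0.1102 0.1206 0.1219]
[-0.04    0.04   -0.0184  0.0185]
catch 1198 [ 654.9 -131.7] [22.8 29.4] 9.7 z [0.0525 0.0542 0.057 ]
[ 0.0702  0.093  -0.0146  0.0148]
delta cm [-0.07 -0.03  7.9 ] turn 0.03 at [ 0.5747 -0.145   0.0995] 9.83 F [ 0.8 -0.3 -2.9] w 0.643 gf 54.34059977531433 t 14.725 q [-0.25  0.42 -0.09  1.06  0.    1.15]
```

View pics/w3.png

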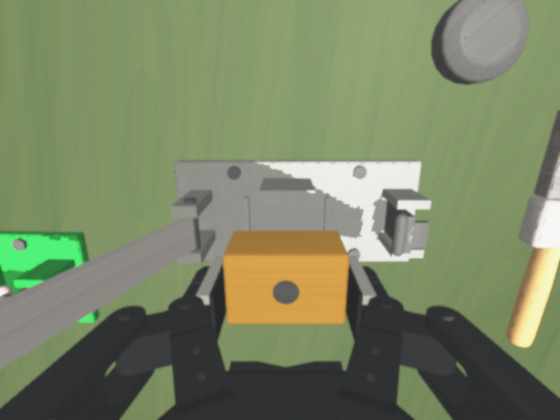

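The wrist view shows the die in the fingers at (286,280), above the holder nest and aligned with it. I'll check its offset along x and its yaw from the brass pixels.

```bash
python3 - <<'E'
from h import *
z=np.load("w3.npz");p,W=z["p"],z["W"];Z=W[...,2]
hsv=cv2.cvtColor(p,cv2.COLOR_RGB2HSV)
br=(hsv[...,0]<28)&(hsv[...,0]>8)&(hsv[...,1]>150)
v,u=np.mgrid[:420,:560]
M=br&(Z>.117)&(Z<.125)&(u>200)&(u<370)&(v>220)
rect("dietop",M,W)
# seam lines of end lips: 12-17mm high near nest
a=np.radians(9.7)
q=W-np.array([.5745,-.1457,0]); X=q[...,0]*np.cos(a)+q[...,1]*np.sin(a); Y=-q[...,0]*np.sin(a)+q[...,1]*np.cos(a)
M=(abs(X)<.04)&(abs(Y)<.018)&(Z>.0135)&(Z<.018)
for s in(-1,1):
    k=M&(X*s>0); print(s,k.sum(),np.round([np.percentile(X[k],[2,98]),np.percentile(Y[k],[2,98])],4) if k.any() else "")
M=(X<-.05)&(X>-.085)&(abs(Y)<.03)&(Z>.047)&(Z<.056); print("ears",np.round([X[M].min(),X[M].max(),Y[M].min(),Y[M].max()],4))
E
```

```text
dietop 8027 [ 574.1 -145.4] [55.2 35.7] 9.8 z [0.1194 0.1207 0.1217]
-1 178 [[-0.0329 -0.0289]
 [-0.0118  0.014 ]]
1 179 [[ 0.03    0.0339]
 [-0.0118  0.0143]]
ears [-0.0737 -0.057  -0.0238  0.0225]
```

Die to nest offset: +0.8 mm along tool y, -0.5 mm along tool x. It needs to go down about 78.7 mm.

carry_out(deltas=[1, -0.05, 0.08, 0, 0, 1, 0, 0, 1, 0, 1, 0, 0, 1.5, 0, 1, 0, 0, 1, 0, 1, 0, 0, 1, 0, 1, 0, 0, 0.8, 0, 1, 0, 0, 0.6, 0, 1, 0, 0, 0.6, 0, 1, 0, 0, 0.4, 0, 1, 0, 0, 0.3, 0, 1, 0, 0, 0, 0])

```text
time_s: 16.1
position: [0.5757, -0.146, 0.0274]
tcp_rot: [[-0.17, 0.985, -0.0], [0.985, 0.17, -0.0], [0.0, -0.0, -1.0]]
ft_force: [0.1, -0.4, -3.2]
grip_width: 0.642
grip_force: 54.3
```

carry_out(deltas=[1, 0, 0, 0.2, 0, 1, 0, 0, 0.15, 0, 1, 0, 0, 0.1, 0, 1, 0, 0, 0.1, 0, 1, 0, 0, 0, 0])

```text
time_s: 16.73
position: [0.5757, -0.1461, 0.022]
tcp_rot: [[-0.17, 0.985, -0.0], [0.985, 0.17, -0.0], [-0.0, -0.0, -1.0]]
ft_force: [-0.4, 0.1, -4.1]
grip_width: 0.644
grip_force: 54.3
```

carry_out(deltas=[1, 0, 0, 0.06, 0, 1, 0, 0, 0.06, 0, 1, 0, 0, 0, 0])

```text
time_s: 17.1
position: [0.5757, -0.146, 0.0208]
tcp_rot: [[-0.17, 0.985, -0.0], [0.985, 0.17, -0.0], [-0.0, -0.0, -1.0]]
ft_force: [0.8, 0.2, -4.6]
grip_width: 0.641
grip_force: 54.3
```

carry_out(deltas=[1, 0, 0, 0.05, 0, 1, 0, 0, 0.05, 0, 1, 0, 0, 0, 0])

```text
time_s: 17.48
position: [0.5758, -0.1461, 0.0204]
tcp_rot: [[-0.17, 0.985, 0.0], [0.985, 0.17, -0.0], [-0.0, 0.0, -1.0]]
ft_force: [-2.5, 0.8, 5.4]
grip_width: 0.641
grip_force: 55.3
```

Contact with the floor. Opening part way, because the ears and catch are near, then going straight up.

carry_out(deltas=[-0.6, 0, 0, 0, 0, -0.6, 0, 0, 0, 0, -0.6, 0, 0, 0, 0, -0.6, 0, 0, 0, 0, -0.6, 0, 0, 0, 0, -0.6, 0, 0, -0.5, 0, -0.6, 0, 0, -1.5, 0, -0.6, 0, 0, -2.5, 0, -0.6, 0, 0, -3, 0, -0.6, 0, 0, -3, 0, -0.6, 0, 0, -3, 0, -0.6, 0, 0, -3, 0, -0.6, 0, 0, -2, 0, -0.6, 0, 0, 0, 0])

```text
time_s: 19.23
position: [0.5767, -0.1463, 0.2073]
tcp_rot: [[-0.17, 0.985, 0.004], [0.985, 0.17, -0.001], [-0.002, 0.004, -1.0]]
ft_force: [-0.1, 0.3, 0.2]
grip_width: 0.799
grip_force: 0.0
```

```bash
python3 - <<'E'
from h import *
p,d,m=snap("wrist"); W=world(d,m); Z=W[...,2]; save("w4",p)
a=np.radians(9.7)
q=W-np.array([.57505,-.1459,0]); X=q[...,0]*np.cos(a)+q[...,1]*np.sin(a); Y=-q[...,0]*np.sin(a)+q[...,1]*np.cos(a)
hsv=cv2.cvtColor(p,cv2.COLOR_RGB2HSV)
br=(hsv[...,0]<28)&(hsv[...,0]>8)&(hsv[...,1]>150)
rect("die",br&(abs(X)<.04)&(abs(Y)<.03)&(Z>.03)&(Z<.05),W)
rect("cheeks",(abs(X)<.03)&(abs(Y)<.04)&(Z>.046)&(Z<.054),W)
T=world(*snap("top")[1:]);
q=T-np.array([.57505,-.1459,0]); X=q[...,0]*np.cos(a)+q[...,1]*np.sin(a); Y=-q[...,0]*np.sin(a)+q[...,1]*np.cos(a);Z=T[...,2]
M=(X<-.062)&(X>-.16)&(abs(Y)<.03)&(Z>.06)&(Z<.19); print(M.sum())
for lo in np.arange(.06,.19,.02):
    k=M&(Z>=lo)&(Z<lo+.02); print(lo.round(2),k.sum(),np.round([X[k].mean(),Y[k].mean(),X[k].min(),X[k].max()],4) if k.any() else "")
go(.57505,-.1459,.25,9.8)
E
```

```text
die 1548 [ 575.3 -146. ] [53.4 34.2] 9.5 z [0.0406 0.0419 0.043 ]
cheeks 770 [ 575.2 -146.3] [35.4 59.4] 9.7 z [0.0483 0.0498 0.051 ]
0
0.06 0 
0.08 0 
0.1 0 
0.12 0 
0.14 0 
0.16 0 
0.18 0 
delta cm [ 0.02 -0.05 -4.52] turn 0.01 at [ 0.5756 -0.146   0.2048] 9.81 F [-0.5 -0.1 -0. ] w 0.803 gf 0.0 t 19.325 q [-0.25  0.37  0.1   1.31 -0.    1.15]
```

View pics/w4.png

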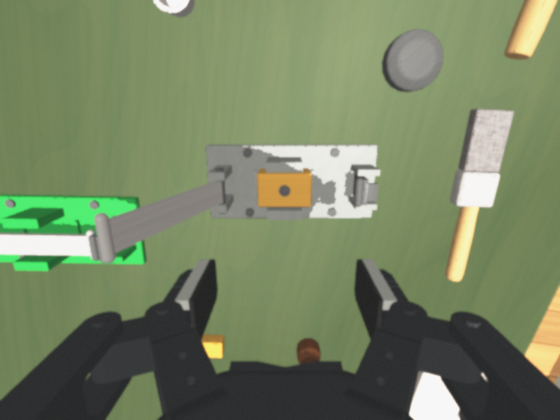

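The die is seated: centre (285,190), top at 41.9 mm, within 0.4 mm of the cheeks' middle. The keeper lies back to (103,238), at about 1.95 rad. Next: shut the fingers, pass over the keeper and come down behind it.

carry_out(deltas=[1, 0, 0, -1.5, 0, 1, 0, 0, -2, 0, 1, 0, 0, -1, 0, 1, 0, -1.5, 0, 0, 1, 0, -2.5, 0, 0, 1, 0, -2.5, 0, 0, 1, 0, -2.5, 0, 0, 1, 0, -2.5, 0, 0, 1, 0, -2.5, 0, 0, 1, 0, -2.1, 0, 0, 1, 0, 0, 0, 0, 1, 0, 0, 2, 0, 1, 0, 0, 2.5, 0, 1, 0, 0, 2.5, 0, 1, 0, 0, 2, 0, 1, 0, 0, 1.2, 0, 1, 0, 0, 0, 0])

```text
time_s: 21.45
position: [0.4169, -0.1733, 0.1472]
tcp_rot: [[-0.171, 0.985, -0.001], [0.985, 0.171, 0.0], [0.001, -0.001, -1.0]]
ft_force: [0.2, 1.0, 0.3]
grip_width: 0.0
grip_force: 0.0
```

```bash
cat >> h.py <<'E'
def hf():
    s=r.sense(); a=np.radians(9.7); q=s["position"]-np.array([.57505,-.1459,0])
    print("holder frame mm",np.round(1000*np.array([q[0]*np.cos(a)+q[1]*np.sin(a),-q[0]*np.sin(a)+q[1]*np.cos(a),q[2]]),1),"F",np.round(s["ft_force"],1),s["time_s"])
E
python3 - <<'E'
from h import *
hf()
p,d,m=snap("wrist"); W=world(d,m); a=np.radians(9.7)
q=W-np.array([.57505,-.1459,0]); X=q[...,0]*np.cos(a)+q[...,1]*np.sin(a); Y=-q[...,0]*np.sin(a)+q[...,1]*np.cos(a);Z=W[...,2]
M=(X<-.062)&(X>-.125)&(abs(Y)<.03)&(Z>.06)&(Z<.19)
for lo in np.arange(.06,.19,.02):
    k=M&(Z>=lo)&(Z<lo+.02); print(lo.round(2),k.sum(),np.round([X[k].mean(),Y[k].mean(),X[k].min(),X[k].max()],4) if k.any() else "")
E
```

```text
holder frame mm [-160.5   -0.3  147.2] F [0.2 1.  0.3] 21.45
0.06 68 [-0.0737  0.0103 -0.0792 -0.0677]
0.08 88 [-0.082   0.0103 -0.0883 -0.0756]
0.1 115 [-0.0899  0.0103 -0.0961 -0.0827]
0.12 161 [-0.098   0.0103 -0.1044 -0.091 ]
0.14 174 [-0.1052  0.0103 -0.1119 -0.0995]
0.16 1032 [-0.1141  0.0042 -0.1177 -0.1093]
0.18 0
```

carry_out(deltas=[1, 0, 1.1, 0, 0, 1, 0, 1.1, 0, 0, 1, 0, 1.1, 0, 0, 1, 0, 1.1, 0, 0, 1, 0, 1.1, 0, 0, 1, 0, 1.1, 0, 0, 1, 0, 1.1, 0, 0, 1, 0, 1.05, -0.2, 0, 1, 0, 1.05, -0.2, 0, 1, 0, 1.05, -0.2, 0, 1, 0, 0, 0, 0])

```text
time_s: 22.88
position: [0.5251, -0.1549, 0.154]
tcp_rot: [[-0.171, 0.985, 0.001], [0.985, 0.171, -0.0], [-0.0, 0.001, -1.0]]
ft_force: [0.5, 0.4, -0.4]
grip_width: 0.0
grip_force: 0.0
```

```bash
python3 - <<'E'
from h import *
hf()
p,d,m=snap("wrist"); W=world(d,m); a=np.radians(9.7)
q=W-np.array([.57505,-.1459,0]); X=q[...,0]*np.cos(a)+q[...,1]*np.sin(a); Y=-q[...,0]*np.sin(a)+q[...,1]*np.cos(a);Z=W[...,2]
M=(X<.08)&(X>-.125)&(Y<.0125)&(Y>.0085)&(Z>.06)&(Z<.19)
for lo in np.arange(.06,.19,.02):
    k=M&(Z>=lo)&(Z<lo+.02); print(lo.round(2),k.sum(),np.round([X[k].mean(),Y[k].mean(),X[k].min(),X[k].max()],4) if k.any() else "")
E
```

```text
holder frame mm [-50.8  -0.4 154. ] F [ 0.5  0.4 -0.4] 22.875
0.06 70 [-0.0583  0.0103 -0.0634 -0.053 ]
0.08 96 [-0.0532  0.0103 -0.0581 -0.0474]
0.1 124 [-0.0481  0.0104 -0.0535 -0.0428]
0.12 163 [-0.043   0.0104 -0.0478 -0.0371]
0.14 284 [-0.0401  0.0103 -0.0577 -0.0324]
0.16 846 [-0.0459  0.0101 -0.0577 -0.0274]
0.18 412 [-0.0511  0.01   -0.0578 -0.0446]
```

The keeper follows at about 1.32 rad. Continuing along the arc.

carry_out(deltas=[1, 0, 1.0, 0.35, 0, 1, 0, 1.0, 0.5, 0, 1, 0, 0.95, 0.55, 0, 1, 0, 0.9, 0.6, 0, 1, 0, 0.85, 0.7, 0, 1, 0, 0.75, 0.8, 0, 1, 0, 0.6, 0.75, 0, 1, 0, 0.5, 0.75, 0, 1, 0, 0.45, 0.75, 0, 1, 0, 0.35, 0.7, 0, 1, 0, 0.3, 0.7, 0, 1, 0, 0.2, 0.65, 0, 1, 0, 0.2, 0.5, 0, 1, 0, 0.15, 0.5, 0, 1, 0, 0, 0, 0])

```text
time_s: 24.8
position: [0.6046, -0.1409, 0.0654]
tcp_rot: [[-0.17, 0.985, -0.001], [0.985, 0.17, 0.0], [0.0, -0.001, -1.0]]
ft_force: [0.2, -0.4, -0.0]
grip_width: -0.001
grip_force: 0.0
```

```bash
python3 - <<'E'
from h import *
hf()
E
```

```text
holder frame mm [30.  -0.1 65.4] F [ 0.2 -0.4 -0. ] 24.8
```

carry_out(deltas=[1, 0, 0.2, 0.3, 0, 1, 0, 0.2, 0.2, 0, 1, 0, 0, 0.15, 0, 1, 0, 0, 0.1, 0, 1, 0, 0, 0.1, 0, 1, 0, 0, 0, 0])

```text
time_s: 25.55
position: [0.609, -0.1403, 0.0579]
tcp_rot: [[-0.17, 0.985, 0.001], [0.985, 0.17, -0.0], [-0.0, 0.001, -1.0]]
ft_force: [-0.4, 0.8, 3.5]
grip_width: -0.002
grip_force: 2.5
```

carry_out(deltas=[1, 0, 0, 0.1, 0, 1, 0, 0, 0.1, 0, 1, 0, 0, 0.1, 0, 1, 0, 0, 0.1, 0, 1, 0, 0, 0, 0])

```text
time_s: 26.18
position: [0.6093, -0.1403, 0.0539]
tcp_rot: [[-0.17, 0.985, 0.001], [0.985, 0.17, -0.0], [-0.0, 0.001, -1.0]]
ft_force: [-0.4, 1.2, 3.4]
grip_width: -0.0
grip_force: 2.2
```

carry_out(deltas=[1, 0, 0, 0.1, 0, 1, 0, 0, 0.1, 0, 1, 0, 0, 0.1, 0, 1, 0, 0, 0.1, 0, 1, 0, 0, 0, 0])

```text
time_s: 26.8
position: [0.6084, -0.1403, 0.0491]
tcp_rot: [[-0.17, 0.985, -0.001], [0.985, 0.17, -0.0], [0.0, -0.001, -1.0]]
ft_force: [0.6, 0.2, 1.0]
grip_width: 0.003
grip_force: 0.2
```

carry_out(deltas=[1, 0, 0, 0.05, 0, 1, 0, 0, 0.05, 0, 1, 0, 0, 0, 0])

```text
time_s: 27.18
position: [0.6086, -0.1404, 0.049]
tcp_rot: [[-0.17, 0.985, 0.0], [0.985, 0.17, -0.0], [-0.0, 0.0, -1.0]]
ft_force: [-3.0, 0.4, 8.2]
grip_width: -0.004
grip_force: 4.2
```

At the stop, with 8 N and z = 49 mm, which is the closed strap's top height. I'll withdraw and check.

carry_out(deltas=[1, 0, 0, -0.5, 0, 1, 0, 0, -1.5, 0, 1, 0, 0, -3, 0, 1, 0, 0, -3, 0, 1, 0, 0, -3, 0, 1, 0, 0, -3, 0, 1, 0, 0, -1, 0, 1, 0, 0, 0, 0, 1, 0, 0, 0, 0])

```text
time_s: 28.3
position: [0.6082, -0.1402, 0.1971]
tcp_rot: [[-0.17, 0.985, -0.002], [0.985, 0.17, 0.0], [0.001, -0.002, -1.0]]
ft_force: [-0.4, 0.1, 0.3]
grip_width: -0.0
grip_force: 0.0
```

```bash
python3 - <<'E'
from h import *
p,d,m=snap("wrist"); W=world(d,m); a=np.radians(9.7); save("w5",p)
q=W-np.array([.57505,-.1459,0]); X=q[...,0]*np.cos(a)+q[...,1]*np.sin(a); Y=-q[...,0]*np.sin(a)+q[...,1]*np.cos(a);Z=W[...,2]
for x in range(-40,100,10):
    k=(abs(X*1000-x)<4)&(abs(Y)<.008); print(x,k.sum(),np.round(np.percentile(Z[k],[10,50,90]),4) if k.any() else "")
hf()
E
```

```text
-40 164 [0.0103 0.0489 0.0499]
-30 132 [0.0481 0.0489 0.0498]
-20 133 [0.0482 0.0489 0.0498]
-10 1043 [0.0496 0.2774 0.2839]
0 1652 [0.2514 0.2677 0.2713]
10 923 [0.0493 0.2534 0.2546]
20 470 [0.0487 0.215  0.2421]
30 679 [0.0487 0.2349 0.2567]
40 561 [0.0483 0.2179 0.2601]
50 517 [0.0482 0.2401 0.2507]
60 980 [0.0489 0.2536 0.2582]
70 2430 [0.2552 0.2707 0.2786]
80 353 [0.0537 0.2822 0.2844]
90 136 [0.0101 0.0536 0.0545]
holder frame mm [3.36e+01 1.00e-01 1.97e+02] F [-0.5  0.5 -1. ] 28.35
```

View pics/w5.png

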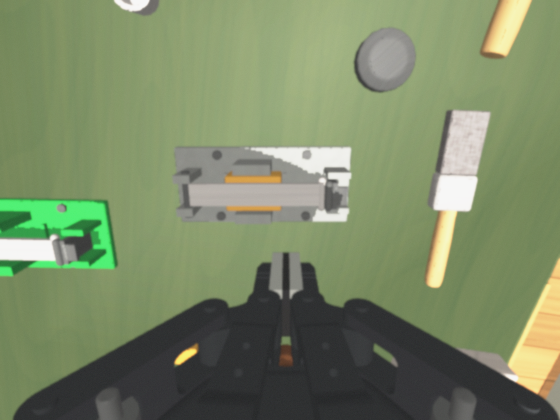

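The picture shows the keeper strap level over the die, from (190,195) to the catch at (330,195). Its top is 49 mm all along, so it is fully home. Handing in.

```bash
python3 -c "
from bench import r
print(r.sign_off())"
```

```text
the job is handed in; nothing more can be done
None
```

The job is handed in at about 28 s of the 72 s allowed: the die sits in the nest within about 0.4 mm of the cheeks' middle, the keeper is level under its catch with its top at 49 mm, and the arm is clear; no verdict came back.

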